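# Bring the blue-ended tube carrier from its dock to the reader

### The arm

A 6-joint arm with a two-finger parallel gripper is mounted at the origin on the work surface. World frame = base frame: x ahead of the robot, y to its left, z up, the work surface at z = 0. Lengths are in m, angles in rad, forces in N, time in s.
With the tool pointing down it reaches from about 0.3 to 0.875 m from the base axis. Payload 6.4 kg.
Tool frame: the origin (TCP) lies at the centre of the arm's flange, where the gripper is bolted on; the fingertips stand 173 mm ahead of it and the grasp point (between the pads) lies 155 mm ahead of it; z points along the fingers, x is the direction in which the jaws open and shut, and the axes are right-handed (so a half turn about z gives the same grasp; the last joint's range is limited). The gripper opens to 85 mm and grips with 20 to 120 N. Pads are 22 mm wide; open, the fingers measure 114 mm over their backs; the gripper's body (76 mm by 85 mm) begins 54 mm behind the grasp point. The pads swing forward as they close: fully open they stand 13 mm farther back than shut.
Start: joints at [0.994, 0.181, 1.607, -0, 1.354, -0.206], TCP at [0.208, 0.536, 0.405] pointing down, gripper open.
Joint ranges: [-2.99, 2.99], [-0.89, 2.07], [0.3, 2.58], [-1.14, 4.28], [0, 2.63], [-3.12, 3.12]. Speed limits (rad/s): [2.57, 2.57, 3.01, 3.14, 3.14, 3.14].

### API

Orientations are given as a unit quaternion [w, x, y, z].
In Python, from bench import ctrl gives the robot as it stands. The module is installed in compiled form; this text tells all that it offers.
- The arm moves only by the tool move_arm, never from a script. Its argument "moves" is a list of rows, each an object of numbers: "gripper": the opening in per cent of the stroke, from 0 (shut) to 100 (fully open); "x", "y", "z": the shift along the tool's x, y, z in cm; "roll": the turn about the tool's z in degrees. In form: [{"gripper": .., "x": .., "y": .., "z": .., "roll": ..}, ...]. A call has 1 to 5 rows; each row shifts and turns the commanded pose from where the row before left it, along the tool's axes as they then stand; what a row does not reach is not made up. A row lasts 1/8 s, in which the tool goes at most 62.5 mm and 10.7 degrees, less where a joint would pass 70% of its speed; a pose out of reach is approached as far as the arm can. A call is refused whole if a number of a shift passes 6.25 or a number of a turn 10.7, either way. A call with a gripper value outside its range is refused whole. The fingers move at their own pace and stop on an object; the grip force is fixed at half the most. Time passes only in rows, so rows that do not move let the fingers close. It gives the time, the measured TCP pose, the force and the opening at its end, in the units of the state.
- ctrl.get_obs(): the state, without advancing time (a new reading comes with each control period).
- ctrl.camera(name): name is "scene" or "top" or "wrist"; returns a dict with "img" (480x640x3 uint8, red, green, blue), "fx", "fy", "cx", "cy" (pixels), "world_from_camera" (4x4, takes a point from camera to world coordinates); the wrist camera has in their place "tool_from_camera" (4x4, takes a point from camera to tool coordinates, whose origin is the TCP and whose axes are the tool frame's). Camera axes: x right, y up, looking along -z (the intrinsics and any distortion apply to the point x, -y, -z); pixel columns grow to the right and rows downward; lengths in m; the calibration is good to about 2 mm. A picture is of the moment at which its call begins: read the wrist's pose just before it. There is no depth.
- ctrl.hand_in(): hands the job in, once; it reports no verdict.
The state is a dict: "time_s": time; "q": joint angles; "dq": joint speeds; "joint_efforts": joint torques, N m; "eef_pos": TCP position; "eef_rot": TCP orientation; "wrist_force": force on the tool from outside, world axes, zero at the start; "torque": the same for the moment, N m; "opening": opening from 0.0 (shut) to 1.0 (fully open).
Only numpy, scipy, OpenCV 4.12 (cv2) and the standard library are available. Lean on these libraries where they do the work, as an engineer would, in place of code of your own. Each camera call takes 0.05 s, during which the arm holds its last target. There are 200 camera calls.

### The job

Lift the blue end of the blue-ended tube carrier over the yellow lip of its dock, draw the carrier out endwise and lay it down upright on the rubber mat and let go. Then take it again by its white half and slide it, blue end first, along the reader's lane under the hood until it has gently pushed the slide with the red pin fully home, and leave it lying flat in the lane. Leave the orange-ended carrier and everything else alone.

Things in the scene. Friction and masses are not known exactly. Their poses are not given: they have to be found in the camera images.
- carrier: Rigid tube carrier, a bar 180 mm long (x), 24 mm wide, 30 mm tall, 0.11 to 0.22 kg, white with six dark round marks on top and a blue end 50 mm long at +x. Origin at the centre of the underside; the coloured end face is at x = +90 mm, the white end face at x = -90 mm. It starts in the dock with its blue end at the lip, its x axis opposite to the dock's x axis.
- carrier_tip (a point): Middle of the lower edge of the carrier's blue end face.
- carrier_tail (a point): Middle of the lower edge of the carrier's white end face.
- dock: Dock fixed to the table, 198 mm long (x), 39 mm wide, origin at the centre of its underside, +x from mouth to rear. Lane floor 12 mm above the table. x = -93 to -25 mm is open above and at the sides (floor 22 mm wide there, so fingers fit beside the carrier); x = -25 to 99 mm has side walls 27 mm apart and a clear cover. Holds the blue-ended carrier; the two docks may stand in either place.
- dock_lip (a point): Middle of the top of the yellow lip across the dock's mouth: 6 mm thick (dock x = -99 to -93 mm), 10 mm above the lane floor.
- dock_keeper (a point): Middle of the lower front edge of the black keeper block under the rear of the clear cover, at dock x = 60 mm. The block (x = 60 to 99 mm) hangs 4 mm above the carrier, so the carrier cannot be lifted level over the lip. Elsewhere the cover's underside is 46 mm above the lane floor; its top is 63 mm above the table. Back wall at x = 93 mm.
- dock_other: Identical dock, same axes, holding the orange-ended carrier. Leave alone.
- carrier_other: Rigid tube carrier, a bar 180 mm long (x), 24 mm wide, 30 mm tall, 0.11 to 0.22 kg, white with six dark round marks on top and an orange end 50 mm long at +x. Origin at the centre of the underside; the coloured end face is at x = +90 mm, the white end face at x = -90 mm. Stays in its dock. Leave alone.
- mat: Black rubber mat fixed to the table, 260 mm (x) by 170 mm (y), 3 mm thick, origin at the centre of its underside.
- reader: Reader fixed to the table; origin under the middle of its hood's mouth, +x into the reader. A lane 12 mm high, 22 mm wide, open above and at the sides, runs from x = -95 mm to the hood. White hood x = 0 to 130 mm, 60 mm wide, 52 mm tall (red pin to 62 mm); cabinet 150 mm tall, 220 mm wide, x = 130 to 260 mm.
- reader_mouth (a point): On the lane floor in the middle of the hood's mouth. The passage is 28 mm wide and 34 mm high (4 mm over the carrier); splayed guides reach 18 mm out of the mouth. A carrier that is home lies on the lane floor with its blue end face 90 mm inside, so its centre is here and its white half is outside.
- shuttle (a joint): Slide in the hood that the blue end pushes: 0 (out) to 0.030 m (home, against its stop); starts anywhere from 0 to 0.014. Drags with about 3 N and stays where it is left. A red pin through the slot in the hood's top moves with it; the slot's inner end, with green marks at both sides, is home.
- shuttle_face (a point): Middle of the lower edge of the slide's face that the blue end meets; at reader x = 60 mm plus the joint value, at lane floor height.
- rack_full: White card tube rack, 90 x 90 x 70 mm, with nine blue-capped tubes, 116 mm tall over the caps, origin at the centre of its underside. Bystander.
- rack_half: White card tube rack, 90 x 90 x 70 mm, with five blue-capped tubes, 116 mm tall over the caps, origin at the centre of its underside. Bystander.
- sanitiser: Clear bottle with blue cap, 60 mm across, 150 mm tall, origin at the centre of its underside. Bystander.
- phone: Blue phone lying flat, 145 x 72 x 8 mm, origin at the centre of its underside. Bystander.
There are look-alikes about, which are no part of the job. Leave any pink look-alike of the carrier alone.

How it is judged:
By the outcome, as a careful person would: the job done as asked, in the order asked, and still so for the second after the job is handed in, with the robot touching nothing.
It also fails if it takes over 61 s, if anything falls off the work surface, if the arm or the gripper's body presses on something with over 40 N, if the wrist force passes 120 N, or if a joint passes its speed limit or range.

## Working session

There is one attempt and no reset: what is moved stays moved. The work goes in short steps, Python scripts to look and compute and a tool call to move; the robot and the scene stay as the last step left them, time stands still between calls to the robot, and variables do not carry over. Pictures are saved under pics/ and viewed, about 8 in all and at most 12, crops included, and the job is handed in when it is done.

Besides the shell and the picture viewer there is one more tool, called by a JSON object that holds its "fn" and its "kwargs", one argument or row to a line. move_arm: Moves the arm, as the interface text tells. Its arguments: {"type":"object","properties":{"moves":{"type":"array","items":{"type":"object","properties":{"gripper":{"type":"number"},"x":{"type":"number"},"y":{"type":"number"},"z":{"type":"number"},"roll":{"type":"number"}}}}},"required":["moves"]}

```bash
mkdir -p pics; cat > h.py <<'E'
import numpy as np, cv2
from bench import ctrl
from scipy.spatial.transform import Rotation as R
def grab(n,f=None):
    o=ctrl.get_obs(); c=ctrl.camera(n)
    if n=='wrist':
        T=np.eye(4); w,x,y,z=o['eef_rot']; T[:3,:3]=R.from_quat([x,y,z,w]).as_matrix(); T[:3,3]=o['eef_pos']
        c['world_from_camera']=T@np.array(c['tool_from_camera'])
    if f: cv2.imwrite(f,c['img'][:,:,::-1])
    return c
def ray(c,u,v,z):
    M=np.array(c['world_from_camera']); d=M[:3,:3]@np.array([(u-c['cx'])/c['fx'],-(v-c['cy'])/c['fy'],-1]); p=M[:3,3]
    return p+d*(z-p[2])/d[2]
def proj(c,P):
    q=np.linalg.inv(np.array(c['world_from_camera']))@np.append(P,1); return c['cx']+c['fx']*q[0]/-q[2], c['cy']-c['fy']*q[1]/-q[2]
E
python3 - <<'E'
from h import *
a=grab('top','pics/top.png');b=grab('scene','pics/scene.png')
for c in(a,b): print({k:np.round(v,3).tolist() for k,v in c.items() if k!='img'})
o=ctrl.get_obs();print(o['eef_pos'],o['eef_rot'],o['time_s'])
E
```

```text
{'fx': 588.775, 'fy': 588.775, 'cx': 312.873, 'cy': 232.063, 'world_from_camera': [[0.005, 0.991, -0.132, 0.402], [-1.0, 0.002, -0.022, 0.012], [-0.022, 0.133, 0.991, 1.254], [0.0, 0.0, 0.0, 1.0]]}
{'fx': 619.816, 'fy': 619.816, 'cx': 317.801, 'cy': 243.177, 'world_from_camera': [[0.796, -0.503, 0.336, 0.896], [0.605, 0.673, -0.426, -0.456], [-0.011, 0.543, 0.84, 1.009], [0.0, 0.0, 0.0, 1.0]]}
[0.20819347 0.53573246 0.40385318] [ 3.19396241e-04  8.25323298e-01  5.64659872e-01 -7.62038715e-04] 0.1
```

View pics/top.png

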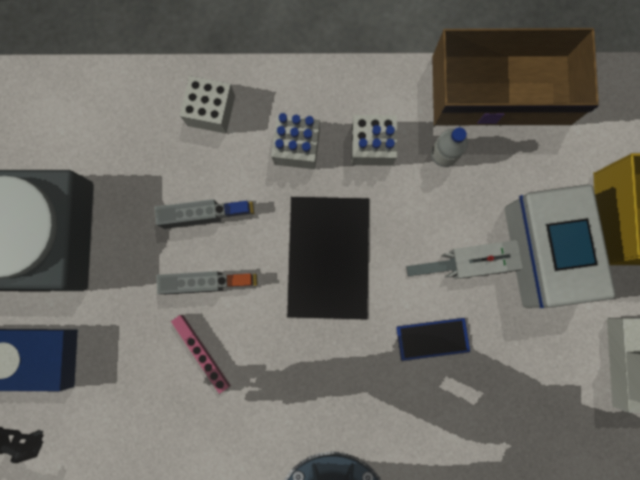

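View pics/scene.png

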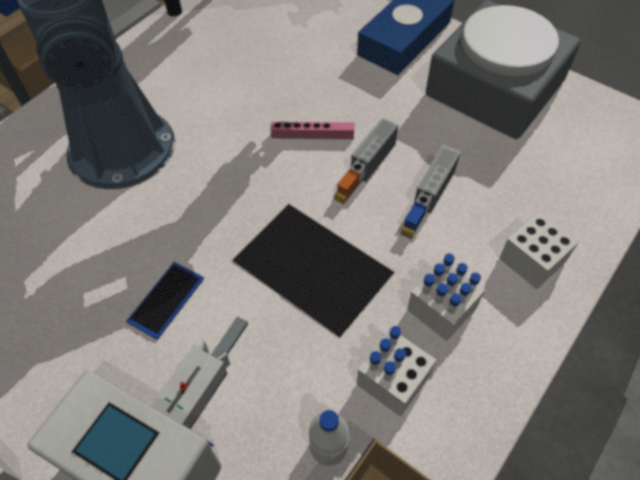

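Candidates for the wanted carrier: blue-ended one (top 238,209), orange-ended one (242,281) and the pink look-alike (200,353). I choose the blue-ended one, in the dock at top px 155–258 × 210. I also see the reader lane (407–450, 268), the pin (490,258) and the mat (288–370 × 197–318).

```bash
python3 - <<'E'
from h import *
c=grab('top');s=grab('scene')
def blobs(c,roi,lo,hi,n):
    u0,v0,u1,v1=roi; hsv=cv2.cvtColor(c['img'],cv2.COLOR_RGB2HSV)[v0:v1,u0:u1]
    m=cv2.inRange(hsv,np.array(lo),np.array(hi)); k,l,st,ce=cv2.connectedComponentsWithStats(m)
    i=1+np.argmax(st[1:,4]); pts=np.argwhere(l==i)[:,::-1]+[u0,v0]
    r=cv2.minAreaRect(pts.astype(np.float32)); print(n,pts.mean(0).round(1),len(pts),np.round(cv2.boxPoints(r),1).tolist()); return pts.mean(0)
b=blobs(c,(215,195,262,225),(105,120,40),(130,255,255),'blue'); print(ray(c,*b,.042))
y=blobs(c,(240,195,265,225),(15,60,60),(35,255,255),'lip'); print(ray(c,*y,.022))
m=blobs(c,(270,180,390,330),(0,0,0),(180,255,40),'mat'); print(ray(c,*m,.003))
for p in((407,270),(450,266)): print('lane',ray(c,*p,.012))
r=blobs(c,(470,245,520,275),(0,120,60),(8,255,255),'pin'); print(ray(c,*r,.06))
for n,p in dict(dockrear=(156,215),hoodend=(520,256)).items(): print(n,ray(c,*p,.05))
big=cv2.resize(c['img'][180:300,140:270],None,fx=3,fy=3,interpolation=2);big2=cv2.resize(c['img'][220:340,395:525],None,fx=3,fy=3,interpolation=2)
cv2.imwrite('pics/crop.png',np.hstack([big,big2])[:,:,::-1])
E
```

```text
blue [236.7 207.5] 219 [[225.1999969482422, 203.6999969482422], [246.60000610351562, 201.0], [247.89999389648438, 211.3000030517578], [226.5, 213.89999389648438]]
[0.61532691 0.19959459 0.042     ]
lip [251.2 207. ] 52 [[249.0, 201.0], [253.0, 201.0], [253.0, 213.0], [249.0, 213.0]]
[0.6199014  0.17180517 0.022     ]
mat [328.4 257.7] 9094 [[288.5, 316.20001220703125], [290.6000061035156, 197.60000610351562], [368.1000061035156, 199.0], [366.0, 317.5]]
[0.51383701 0.00722218 0.003     ]
lane [ 0.48768327 -0.15803774  0.012     ]
lane [ 0.49643355 -0.24825721  0.012     ]
pin [490.  257.8] 21 [[487.0, 256.0], [493.0, 256.0], [493.0, 259.0], [487.0, 259.0]]
[ 0.50964223 -0.31916449  0.06      ]
dockrear [0.59774773 0.36675228 0.05      ]
hoodend [ 0.51444468 -0.38269147  0.05      ]
```

View pics/crop.png

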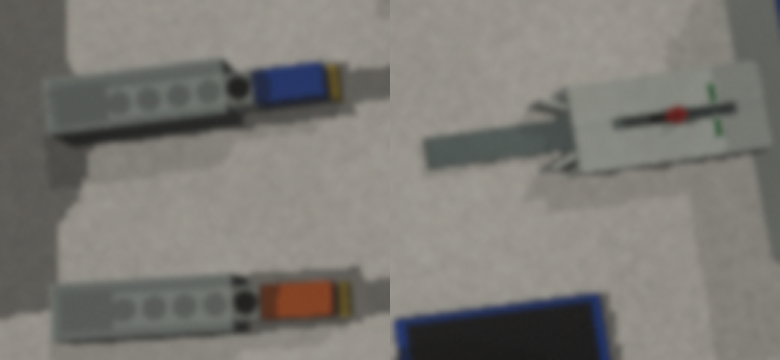

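The crop confirms it: the blue end is at the yellow lip of the upper dock. The reader lane runs toward the right, with the pin short of the green marks. I'm moving above the blue end.

{"fn": "move_arm", "kwargs": {
  "moves": [
    {"gripper":100,"x":-1.68,"y":5.48},
    {"gripper":100,"x":-1.68,"y":5.48},
    {"gripper":100,"x":-1.68,"y":5.48},
    {"gripper":100,"x":-1.68,"y":5.48},
    {"gripper":100,"x":-1.68,"y":5.48}
  ]
}}

```text
validation failed for argument at $.mo...
```

{"fn": "move_arm", "kwargs": {
  "moves": [
    {"gripper":100,"x":-1.68,"y":5.48},
    {"gripper":100,"x":-1.68,"y":5.48},
    {"gripper":100,"x":-1.68,"y":5.48},
    {"gripper":100,"x":-1.68,"y":5.48},
    {"gripper":100,"roll":10.3}
  ]
}}

```text
validation failed for argument at $.mo...
```

{"fn": "move_arm", "kwargs": {
  "moves": [
    {"gripper":100,"roll":10.3},
    {"gripper":100,"roll":10.3},
    {"gripper":100,"roll":10.3},
    {"gripper":100,"roll":10.3},
    {"gripper":100,"roll":10.3}
  ]
}}

```text
validation failed for argument at $.mo...
```

```bash
python3 - <<'E'
from h import *
c=grab('wrist','pics/w1.png');o=ctrl.get_obs();print(o['eef_pos'],o['eef_rot'],o['time_s'],o['wrist_force'])
print(c['fx'],c['cx'],c['cy'],np.round(c['tool_from_camera'],3).tolist())
E
```

```text
[0.20828057 0.53583788 0.40426236] [ 1.72833601e-04  8.25340862e-01  5.64634641e-01 -3.93065235e-04] 0.25 [ 1.49047996 -0.27485338 -0.13313366]
349.33826789185997 322.71304598155024 242.71900679233252 [[1.0, 0.001, -0.001, -0.001], [0.0, -0.951, -0.309, -0.079], [-0.001, 0.309, -0.951, 0.032], [0.0, 0.0, 0.0, 1.0]]
```

View pics/w1.png

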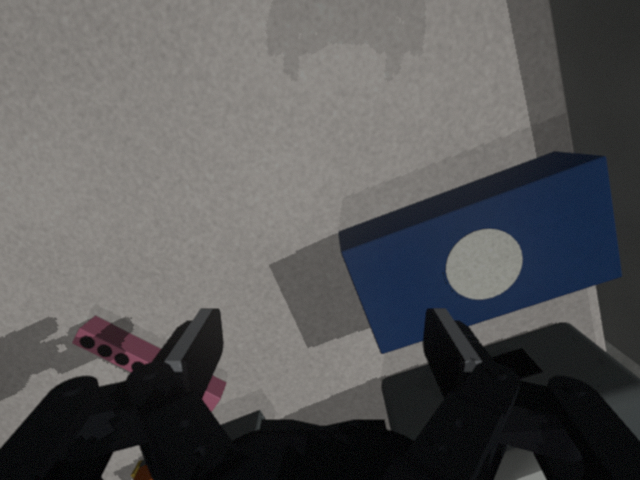

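The call needs every field given. In this wrist view I see only the pink carrier and a scale, with the fingers at the bottom. I'll repeat the moves with all fields filled in.

{"fn": "move_arm", "kwargs": {
  "moves": [
    {"gripper":100,"x":-1.68,"y":5.48,"z":0,"roll":0},
    {"gripper":100,"x":-1.68,"y":5.48,"z":0,"roll":0},
    {"gripper":100,"x":-1.68,"y":5.48,"z":0,"roll":0},
    {"gripper":100,"x":-1.68,"y":5.48,"z":0,"roll":0},
    {"gripper":100,"x":-1.68,"y":5.48,"z":0,"roll":0}
  ]
}}

```text
time_s: 0.88
eef_pos: [0.4345, 0.357, 0.4047]
eef_rot: [-0.0, 0.825, 0.565, 0.0]
wrist_force: [0.5, 0.4, 1.3]
opening: 0.999
```

{"fn": "move_arm", "kwargs": {
  "moves": [
    {"gripper":100,"x":-1.68,"y":5.48,"z":0,"roll":0},
    {"gripper":100,"x":-1.68,"y":5.48,"z":0,"roll":0},
    {"gripper":100,"x":-1.68,"y":5.48,"z":0,"roll":0},
    {"gripper":100,"x":-1.68,"y":5.48,"z":0,"roll":0},
    {"gripper":100,"x":0,"y":0,"z":0,"roll":10.3}
  ]
}}

```text
time_s: 1.5
eef_pos: [0.616, 0.2128, 0.4039]
eef_rot: [0.0, 0.875, 0.485, -0.0]
wrist_force: [0.2, 0.4, 0.8]
opening: 0.999
```

{"fn": "move_arm", "kwargs": {
  "moves": [
    {"gripper":100,"x":0,"y":0,"z":0,"roll":10.3},
    {"gripper":100,"x":0,"y":0,"z":0,"roll":10.3},
    {"gripper":100,"x":0,"y":0,"z":0,"roll":10.3},
    {"gripper":100,"x":0,"y":0,"z":0,"roll":10.3},
    {"gripper":100,"x":0,"y":0,"z":0,"roll":10.3}
  ]
}}

```text
time_s: 2.12
eef_pos: [0.6132, 0.2163, 0.4044]
eef_rot: [0.0, 0.998, 0.058, -0.0]
wrist_force: [-0.1, -0.1, -0.0]
opening: 0.999
```

```bash
sleep 1; python3 - <<'E'
from h import *
c=grab('wrist','pics/w2.png');o=ctrl.get_obs();print(o['eef_pos'],o['eef_rot'],o['time_s'],o['wrist_force'])
hsv=cv2.cvtColor(c['img'],cv2.COLOR_RGB2HSV)
for n,lo,hi,z in (('blue',(105,120,40),(130,255,255),.042),('lip',(15,60,60),(35,255,255),.022)):
    m=cv2.inRange(hsv,np.array(lo),np.array(hi)); k,l,st,ce=cv2.connectedComponentsWithStats(m)
    for i in range(1,k):
        if st[i,4]>150:
            pts=np.argwhere(l==i)[:,::-1]; bx=cv2.boxPoints(cv2.minAreaRect(pts.astype(np.float32)))
            print(n,st[i],ray(c,*ce[i],z).round(4),[ray(c,*p,z)[:2].round(4).tolist() for p in bx])
E
```

```text
[0.61319953 0.21627673 0.40438215] [ 2.83794630e-05  9.98534266e-01  5.41224741e-02 -2.75517460e-04] 2.175 [-0.84898263 -0.04594554  0.65111111]
blue [313 212  23  38 827] [0.6165 0.1999 0.042 ] [[0.6035, 0.2176], [0.6246, 0.22], [0.6293, 0.1825], [0.6075, 0.1799]]
blue [421 375  22  26 379] [0.76   0.0274 0.042 ] [[0.7438, 0.0414], [0.7619, 0.0494], [0.777, 0.0153], [0.7584, 0.0069]]
blue [413 398  21  26 390] [ 0.7565 -0.0056  0.042 ] [[0.7376, 0.0041], [0.7542, 0.0178], [0.7751, -0.0143], [0.7582, -0.0287]]
blue [114 450  13  30 188] [ 0.3973 -0.1326  0.042 ] [[0.3903, -0.1106], [0.3979, -0.1072], [0.4045, -0.1554], [0.3967, -0.1591]]
```

View pics/w2.png

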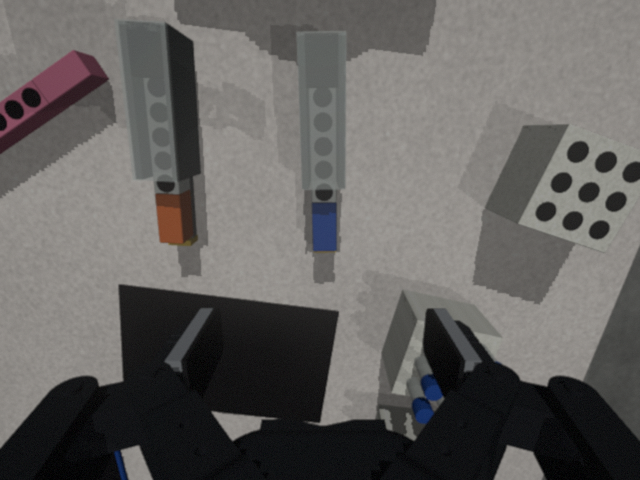

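The wrist view agrees with the top view: blue end at px 313–336 × 204–250, centre (0.6165, 0.200), axis tilted 7°. I'm descending on carrier x ≈ +47 mm.

{"fn": "move_arm", "kwargs": {
  "moves": [
    {"gripper":100,"x":0.08,"y":-0.77,"z":5,"roll":-0.9},
    {"gripper":100,"x":0,"y":0,"z":5.5,"roll":0},
    {"gripper":80,"x":0,"y":0,"z":5.5,"roll":0},
    {"gripper":70,"x":0,"y":0,"z":4,"roll":0},
    {"gripper":60,"x":0,"y":0,"z":2.0,"roll":0}
  ]
}}

```text
time_s: 2.8
eef_pos: [0.612, 0.2238, 0.1817]
eef_rot: [0.0, 0.998, 0.07, -0.002]
wrist_force: [0.4, 0.3, 0.4]
opening: 0.599
```

{"fn": "move_arm", "kwargs": {
  "moves": [
    {"gripper":50,"x":0,"y":0,"z":0.8,"roll":0},
    {"gripper":50,"x":0,"y":0,"z":0,"roll":0}
  ]
}}

```text
time_s: 3.05
eef_pos: [0.6137, 0.2241, 0.1776]
eef_rot: [-0.0, 0.998, 0.069, 0.001]
wrist_force: [0.8, -0.5, 0.9]
opening: 0.501
```

```bash
python3 - <<'E'
from h import *
c=grab('wrist','pics/w3.png');o=ctrl.get_obs();print(o['eef_pos'],o['eef_rot'],o['time_s'],o['wrist_force'],o['opening'])
E
```

```text
[0.61396612 0.22421514 0.17832742] [-1.29349995e-04  9.97634411e-01  6.87307357e-02  1.28486910e-03] 3.1 [0.32006429 0.34704472 1.10223667] 0.49569304259073566
```

View pics/w3.png

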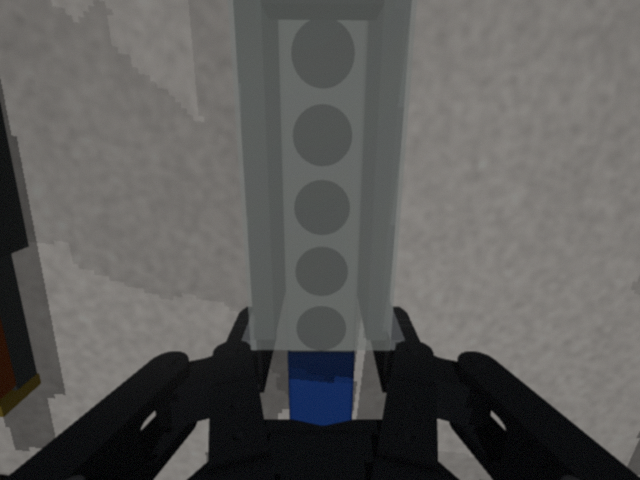

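The blue end lies centred between the fingers (px 290–355, image centre 322). Now I close.

{"fn": "move_arm", "kwargs": {
  "moves": [
    {"gripper":0,"x":0,"y":0,"z":0,"roll":0},
    {"gripper":0,"x":0,"y":0,"z":0,"roll":0},
    {"gripper":0,"x":0,"y":0,"z":0,"roll":0},
    {"gripper":0,"x":0,"y":0,"z":0,"roll":0}
  ]
}}

```text
time_s: 3.6
eef_pos: [0.6137, 0.2242, 0.1787]
eef_rot: [-0.0, 0.998, 0.069, 0.001]
wrist_force: [-2.3, -0.5, 5.8]
opening: 0.274
```

{"fn": "move_arm", "kwargs": {
  "moves": [
    {"gripper":0,"x":0,"y":0,"z":-0.4,"roll":0},
    {"gripper":0,"x":0,"y":0,"z":-0.3,"roll":0},
    {"gripper":0,"x":0,"y":0,"z":0,"roll":0}
  ]
}}

```text
time_s: 3.98
eef_pos: [0.613, 0.224, 0.1834]
eef_rot: [0.0, 0.998, 0.068, -0.0]
wrist_force: [1.2, 0.1, -3.9]
opening: 0.276
```

{"fn": "move_arm", "kwargs": {
  "moves": [
    {"gripper":0,"x":0,"y":0,"z":-0.4,"roll":0},
    {"gripper":0,"x":0,"y":0,"z":-0.3,"roll":0},
    {"gripper":0,"x":0,"y":0,"z":0,"roll":0}
  ]
}}

```text
time_s: 4.35
eef_pos: [0.6129, 0.2237, 0.1905]
eef_rot: [0.0, 0.998, 0.069, -0.0]
wrist_force: [1.2, -2.8, -7.8]
opening: 0.274
```

```bash
python3 - <<'E'
from h import *
c=grab('scene');s=grab('wrist')
a=cv2.resize(c['img'][140:250,390:480],None,fx=4.36,fy=4.36,interpolation=2)
cv2.imwrite('pics/s4.png',np.hstack([a[:480],cv2.resize(s['img'],(440,480))])[:,:,::-1])
o=ctrl.get_obs();print(o['eef_pos'],o['wrist_force'],o['torque'])
E
```

```text
[0.61294906 0.22367667 0.19041357] [-0.0332455  -3.32717044 -6.47724061] [-1.0538012  -0.14151319  0.00827863]
```

View pics/s4.png

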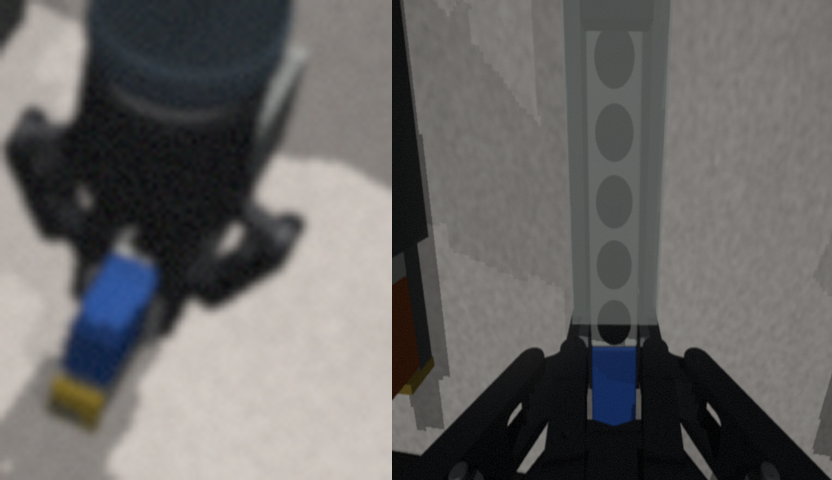

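The blue end is up about 12 mm at the grasp, and the wrist feels a light (~6 N) keeper reaction. Next come 2 mm more and a slow draw, watching the force.

{"fn": "move_arm", "kwargs": {
  "moves": [
    {"gripper":0,"x":0,"y":0,"z":-0.25,"roll":0},
    {"gripper":0,"x":0,"y":0.5,"z":0,"roll":0},
    {"gripper":0,"x":0,"y":0.8,"z":0,"roll":0},
    {"gripper":0,"x":0,"y":0,"z":0,"roll":0}
  ]
}}

```text
time_s: 4.95
eef_pos: [0.6155, 0.2105, 0.194]
eef_rot: [-0.0, 0.998, 0.068, 0.001]
wrist_force: [0.5, -0.8, -2.4]
opening: 0.271
```

{"fn": "move_arm", "kwargs": {
  "moves": [
    {"gripper":0,"x":0,"y":1.3,"z":0,"roll":0},
    {"gripper":0,"x":0,"y":1.4,"z":0,"roll":0},
    {"gripper":0,"x":0,"y":1.2,"z":-0.3,"roll":0},
    {"gripper":0,"x":0,"y":1.2,"z":-0.3,"roll":0},
    {"gripper":0,"x":0,"y":0,"z":0,"roll":0}
  ]
}}

```text
time_s: 5.58
eef_pos: [0.6224, 0.1594, 0.1998]
eef_rot: [0.0, 0.998, 0.068, 0.001]
wrist_force: [0.5, -0.4, -1.9]
opening: 0.271
```

{"fn": "move_arm", "kwargs": {
  "moves": [
    {"gripper":0,"x":0,"y":1.5,"z":-0.2,"roll":0},
    {"gripper":0,"x":0,"y":1.5,"z":-0.2,"roll":0},
    {"gripper":0,"x":0,"y":1.5,"z":0,"roll":0},
    {"gripper":0,"x":0,"y":1.5,"z":0,"roll":0},
    {"gripper":0,"x":0,"y":0,"z":0,"roll":0}
  ]
}}

```text
time_s: 6.2
eef_pos: [0.6303, 0.0997, 0.2031]
eef_rot: [0.0, 0.998, 0.068, -0.0]
wrist_force: [-0.7, 0.8, -0.9]
opening: 0.27
```

```bash
python3 - <<'E'
from h import *
c=grab('scene');s=grab('wrist')
a=cv2.resize(c['img'][140:260,360:480],(480,480),interpolation=2)
cv2.imwrite('pics/s5.png',np.hstack([a,cv2.resize(s['img'],(320,240)).repeat(1,0) if 0 else cv2.copyMakeBorder(cv2.resize(s['img'],(320,240)),0,240,0,0,cv2.BORDER_CONSTANT)])[:,:,::-1])
o=ctrl.get_obs();print(o['eef_pos'],o['wrist_force'],o['torque'])
E
```

```text
[0.63001747 0.10101837 0.20308214] [-0.86611563  0.93347285 -1.78309041] [-0.06383713 -0.01699571 -0.02015774]
```

View pics/s5.png

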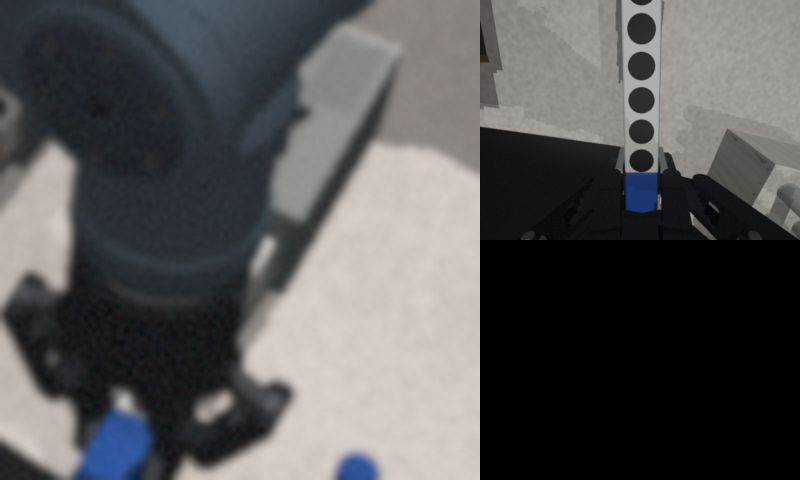

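The carrier is out past the cover and still held, axis aligned. I'm lifting it, carrying it over the mat, and turning it diagonally so it fits on the mat.

{"fn": "move_arm", "kwargs": {
  "moves": [
    {"gripper":0,"x":0,"y":0,"z":-3,"roll":0},
    {"gripper":0,"x":0,"y":0,"z":-3,"roll":0},
    {"gripper":0,"x":-2.5,"y":2.9,"z":0,"roll":0},
    {"gripper":0,"x":-2.5,"y":2.9,"z":0,"roll":0},
    {"gripper":0,"x":-2.5,"y":2.9,"z":0,"roll":0}
  ]
}}

```text
time_s: 6.92
eef_pos: [0.5669, 0.0047, 0.2633]
eef_rot: [-0.0, 0.998, 0.069, 0.0]
wrist_force: [0.3, -0.5, -2.0]
opening: 0.272
```

{"fn": "move_arm", "kwargs": {
  "moves": [
    {"gripper":0,"x":-2.5,"y":2.8,"z":0,"roll":0},
    {"gripper":0,"x":0,"y":0,"z":0,"roll":-9.5},
    {"gripper":0,"x":0,"y":0,"z":0,"roll":-9.5},
    {"gripper":0,"x":0,"y":0,"z":0,"roll":-9.5},
    {"gripper":0,"x":0,"y":0,"z":0,"roll":-9.5}
  ]
}}

```text
time_s: 7.55
eef_pos: [0.5467, -0.0257, 0.2633]
eef_rot: [-0.0, 0.92, 0.392, 0.0]
wrist_force: [-0.1, -0.4, -1.9]
opening: 0.272
```

{"fn": "move_arm", "kwargs": {
  "moves": [
    {"gripper":0,"x":0,"y":0,"z":3,"roll":0},
    {"gripper":0,"x":0,"y":0,"z":2.5,"roll":0},
    {"gripper":0,"x":0,"y":0,"z":1.4,"roll":0},
    {"gripper":0,"x":0,"y":0,"z":0.5,"roll":0},
    {"gripper":0,"x":0,"y":0,"z":0,"roll":0}
  ]
}}

```text
time_s: 8.18
eef_pos: [0.547, -0.0263, 0.1895]
eef_rot: [0.0, 0.921, 0.39, 0.0]
wrist_force: [0.6, -0.2, -2.0]
opening: 0.275
```

{"fn": "move_arm", "kwargs": {
  "moves": [
    {"gripper":0,"x":0,"y":0,"z":0.6,"roll":0},
    {"gripper":0,"x":0,"y":0,"z":0.4,"roll":0},
    {"gripper":0,"x":0,"y":0,"z":0.3,"roll":0},
    {"gripper":0,"x":0,"y":0,"z":0.2,"roll":0},
    {"gripper":0,"x":0,"y":0,"z":0,"roll":0}
  ]
}}

```text
time_s: 8.8
eef_pos: [0.5478, -0.0268, 0.1765]
eef_rot: [0.001, 0.921, 0.39, 0.001]
wrist_force: [-3.2, -1.3, 18.5]
opening: 0.274
```

The 18 N says it is down on the mat. I'll back off a hair, release and rise.

{"fn": "move_arm", "kwargs": {
  "moves": [
    {"gripper":0,"x":0,"y":0,"z":-0.1,"roll":0},
    {"gripper":40,"x":0,"y":0,"z":0,"roll":0},
    {"gripper":45,"x":0,"y":0,"z":0,"roll":0},
    {"gripper":55,"x":0,"y":0,"z":0,"roll":0},
    {"gripper":60,"x":0,"y":0,"z":-2,"roll":0}
  ]
}}

```text
time_s: 9.43
eef_pos: [0.5453, -0.026, 0.1933]
eef_rot: [-0.002, 0.921, 0.39, -0.002]
wrist_force: [-0.0, 0.8, 0.2]
opening: 0.603
```

{"fn": "move_arm", "kwargs": {
  "moves": [
    {"gripper":80,"x":0,"y":0,"z":-5,"roll":0},
    {"gripper":80,"x":0,"y":-3,"z":-5,"roll":0},
    {"gripper":80,"x":0,"y":-6,"z":-5,"roll":0},
    {"gripper":80,"x":0,"y":-6,"z":-4,"roll":0},
    {"gripper":80,"x":0,"y":0,"z":0,"roll":0}
  ]
}}

```text
time_s: 10.05
eef_pos: [0.4521, 0.0661, 0.3723]
eef_rot: [0.001, 0.92, 0.391, 0.002]
wrist_force: [1.3, -0.1, -0.4]
opening: 0.802
```

```bash
python3 - <<'E'
from h import *
c=grab('wrist','pics/w6.png');o=ctrl.get_obs();print(o['eef_pos'],o['eef_rot'],o['time_s'],o['wrist_force'])
hsv=cv2.cvtColor(c['img'],cv2.COLOR_RGB2HSV)
for n,lo,hi,z in (('blue',(105,120,40),(130,255,255),.033),('white',(0,0,110),(180,40,255),.033)):
    m=cv2.inRange(hsv,np.array(lo),np.array(hi)); k,l,st,ce=cv2.connectedComponentsWithStats(m)
    for i in range(1,k):
        if st[i,4]>500:
            pts=np.argwhere(l==i)[:,::-1]; bx=cv2.boxPoints(cv2.minAreaRect(pts.astype(np.float32)))
            print(n,st[i],ray(c,*ce[i],z).round(4),[ray(c,*p,z)[:2].round(4).tolist() for p in bx])
E
```

```text
[0.45279069 0.06508936 0.37089937] [7.49285240e-04 9.20556121e-01 3.90607852e-01 1.17161544e-03] 10.1 [-0.04065363  0.03483807 -0.51748958]
blue [  14  247  118  127 1770] [ 0.3483 -0.1643  0.033 ] [[0.3241, -0.2501], [0.3084, -0.1183], [0.3713, -0.1093], [0.3942, -0.2457]]
blue [310 343  24  41 940] [ 0.5621 -0.0407  0.033 ] [[0.5371, -0.0332], [0.5535, -0.0163], [0.5894, -0.0504], [0.5724, -0.068]]
white [     0      0    640    469 178396] [0.4124 0.0894 0.033 ] [[0.1617, 0.01], [0.4959, 0.357], [0.9289, 0.1249], [0.4057, -0.4124]]
white [ 309  213   26  130 1912] [0.4895 0.0295 0.033 ] [[0.4397, 0.0617], [0.4554, 0.0779], [0.5533, -0.0148], [0.5356, -0.0331]]
white [ 228  316  190  118 9639] [ 0.5781 -0.076   0.033 ] [[0.5373, -0.1833], [0.47, -0.0576], [0.6425, 0.0326], [0.7364, -0.0895]]
white [ 461  431   60   49 1797] [0.7952 0.0024 0.033 ] [[0.7374, 0.008], [0.7839, 0.0557], [0.8455, 0.0142], [0.7963, -0.0363]]
white [144 445  42  35 814] [ 0.5418 -0.2727  0.033 ] [[0.5334, -0.3062], [0.5015, -0.2639], [0.534, -0.2304], [0.5673, -0.2715]]
```

View pics/w6.png

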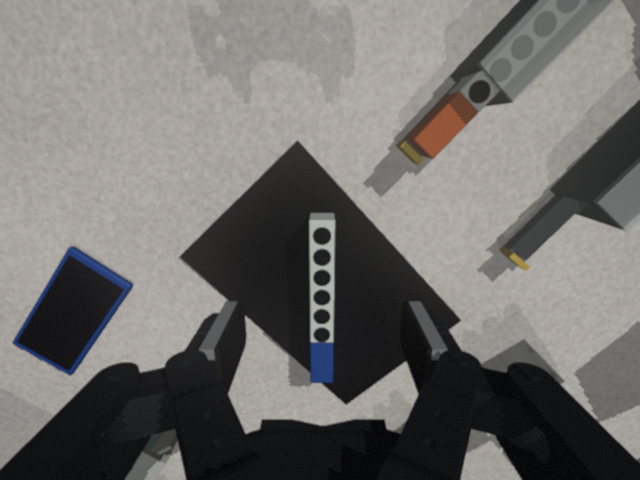

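The carrier lies flat and upright on the mat (px 310–335 × 213–383), tip about 10 mm inside the mat edge. I'll turn the tool half round so the wrist camera will look ahead at the reader, then take the white half.

{"fn": "move_arm", "kwargs": {
  "moves": [
    {"gripper":80,"x":0,"y":3.85,"z":0,"roll":0},
    {"gripper":80,"x":0,"y":0,"z":0,"roll":10.6},
    {"gripper":80,"x":0,"y":0,"z":0,"roll":10.6},
    {"gripper":80,"x":0,"y":0,"z":0,"roll":10.6},
    {"gripper":80,"x":0,"y":0,"z":0,"roll":10.6}
  ]
}}

```text
time_s: 10.72
eef_pos: [0.4814, 0.0364, 0.3678]
eef_rot: [-0.0, 1.0, 0.026, -0.002]
wrist_force: [0.1, -0.4, 0.2]
opening: 0.8
```

{"fn": "move_arm", "kwargs": {
  "moves": [
    {"gripper":80,"x":0,"y":0,"z":0,"roll":10.6},
    {"gripper":80,"x":0,"y":0,"z":0,"roll":10.6},
    {"gripper":80,"x":0,"y":0,"z":0,"roll":10.6},
    {"gripper":80,"x":0,"y":0,"z":0,"roll":10.6},
    {"gripper":80,"x":0,"y":0,"z":0,"roll":10.6}
  ]
}}

```text
time_s: 11.35
eef_pos: [0.4814, 0.0364, 0.3679]
eef_rot: [0.001, 0.906, -0.422, -0.002]
wrist_force: [-0.2, 0.4, -0.3]
opening: 0.798
```

{"fn": "move_arm", "kwargs": {
  "moves": [
    {"gripper":80,"x":0,"y":0,"z":0,"roll":10.6},
    {"gripper":80,"x":0,"y":0,"z":0,"roll":10.6},
    {"gripper":80,"x":0,"y":0,"z":0,"roll":10.6},
    {"gripper":80,"x":0,"y":0,"z":0,"roll":10.6},
    {"gripper":80,"x":0,"y":0,"z":0,"roll":10.6}
  ]
}}

```text
time_s: 11.98
eef_pos: [0.4814, 0.0364, 0.3679]
eef_rot: [-0.001, -0.623, 0.782, 0.001]
wrist_force: [-0.1, 0.2, -0.0]
opening: 0.801
```

{"fn": "move_arm", "kwargs": {
  "moves": [
    {"gripper":80,"x":0,"y":0,"z":0,"roll":10.6},
    {"gripper":80,"x":0,"y":0,"z":0,"roll":10.6},
    {"gripper":80,"x":0,"y":0,"z":0,"roll":0}
  ]
}}

```text
time_s: 12.35
eef_pos: [0.4813, 0.0366, 0.3682]
eef_rot: [-0.001, -0.472, 0.882, 0.001]
wrist_force: [-0.5, -0.2, 0.3]
opening: 0.8
```

```bash
python3 - <<'E'
from h import *
c=grab('wrist','pics/w7.png');o=ctrl.get_obs();print(o['eef_pos'],o['eef_rot'],o['q'],o['time_s'])
hsv=cv2.cvtColor(c['img'],cv2.COLOR_RGB2HSV)
for n,lo,hi,z in (('blue',(105,120,40),(130,255,255),.033),('white',(0,0,110),(180,40,255),.033)):
    m=cv2.inRange(hsv,np.array(lo),np.array(hi)); k,l,st,ce=cv2.connectedComponentsWithStats(m)
    for i in range(1,k):
        if 500<st[i,4]<20000:
            pts=np.argwhere(l==i)[:,::-1]; bx=cv2.boxPoints(cv2.minAreaRect(pts.astype(np.float32)))
            print(n,st[i],ray(c,*ce[i],z).round(4),[ray(c,*p,z)[:2].round(4).tolist() for p in bx])
E
```

```text
[0.48125492 0.03670038 0.36845782] [-1.01358451e-03 -4.72713559e-01  8.81215281e-01  7.01720959e-04] [-1.70402298e-01  9.44655652e-03  1.86972482e+00 -1.47868050e-04
  1.26488282e+00  1.98649909e+00] 12.4
blue [ 326   49   42   71 2089] [ 0.5643 -0.0429  0.033 ] [[0.5547, -0.0161], [0.5898, -0.0507], [0.5734, -0.0684], [0.5371, -0.0347]]
blue [ 531  132  109  130 1437] [ 0.37   -0.1608  0.033 ] [[0.3851, -0.1208], [0.3995, -0.2244], [0.3377, -0.2388], [0.3177, -0.1311]]
white [ 302  116   53  149 2354] [0.5023 0.0175 0.033 ] [[0.4634, 0.0757], [0.5538, -0.0165], [0.5374, -0.0333], [0.4442, 0.0571]]
white [460 429  39  51 811] [0.1627 0.0383 0.033 ] [[0.1313, 0.0754], [0.1928, 0.0309], [0.1664, 0.0077], [0.1028, 0.0511]]
white [ 125  435   61   45 1829] [0.3487 0.352  0.033 ] [[0.399, 0.3559], [0.3617, 0.3002], [0.3109, 0.344], [0.3501, 0.4027]]
```

View pics/w7.png

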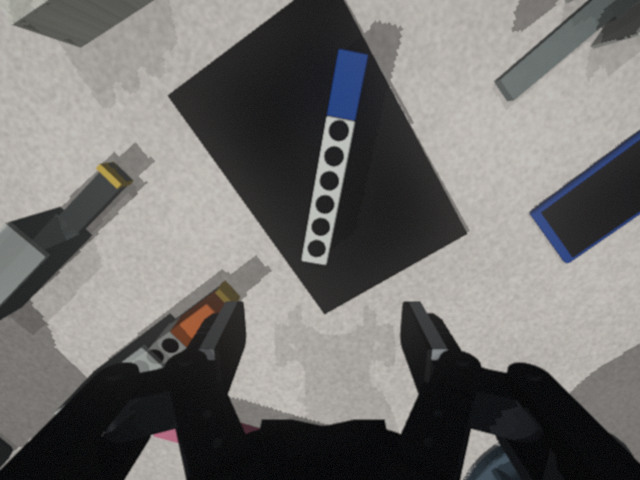

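The carrier is at centre (0.5177, 0.0034), direction −44.5° (both views agree). The tool is one roll row short. I'll correct that, descend and grip.

{"fn": "move_arm", "kwargs": {
  "moves": [
    {"gripper":80,"x":0,"y":0,"z":3,"roll":10.7},
    {"gripper":80,"x":-0.13,"y":0.1,"z":5.5,"roll":0},
    {"gripper":60,"x":0,"y":0,"z":5,"roll":0},
    {"gripper":60,"x":0,"y":0,"z":3,"roll":0},
    {"gripper":60,"x":0,"y":0,"z":0,"roll":0}
  ]
}}

```text
time_s: 13.02
eef_pos: [0.4798, 0.0389, 0.2021]
eef_rot: [-0.003, -0.388, 0.922, 0.002]
wrist_force: [-0.9, 0.2, -0.3]
opening: 0.599
```

```bash
python3 - <<'E'
from h import *
c=grab('wrist');o=ctrl.get_obs();print(o['eef_pos'],o['eef_rot'],o['time_s'])
print(2*np.degrees(np.arctan2(o['eef_rot'][2],o['eef_rot'][1])))
hsv=cv2.cvtColor(c['img'],cv2.COLOR_RGB2HSV)
m=cv2.inRange(hsv,np.array((105,120,40)),np.array((130,255,255)));k,l,st,ce=cv2.connectedComponentsWithStats(m)
for i in range(1,k):
    if st[i,4]>1500:
        bx=cv2.boxPoints(cv2.minAreaRect(np.argwhere(l==i)[:,::-1].astype(np.float32)));print(bx.round().tolist(),[ray(c,*p,.033)[:2].round(4).tolist() for p in bx])
E
```

```text
[0.48093138 0.03880116 0.20398901] [-1.26361847e-03 -3.88080366e-01  9.21624368e-01  7.46584083e-04] 13.075
225.67026559794766
[[284.0, 0.0], [355.0, 0.0], [355.0, 92.0], [284.0, 92.0]] [[0.5742, -0.0367], [0.5576, -0.0537], [0.5367, -0.0345], [0.5546, -0.0161]]
```

{"fn": "move_arm", "kwargs": {
  "moves": [
    {"gripper":50,"x":0,"y":0,"z":1.7,"roll":0},
    {"gripper":45,"x":0,"y":0,"z":0.8,"roll":0},
    {"gripper":0,"x":0,"y":0,"z":0,"roll":0},
    {"gripper":0,"x":0,"y":0,"z":0,"roll":0},
    {"gripper":0,"x":0,"y":0,"z":0,"roll":0}
  ]
}}

```text
time_s: 13.7
eef_pos: [0.4812, 0.039, 0.1801]
eef_rot: [0.0, -0.387, 0.922, -0.0]
wrist_force: [-0.6, 0.3, -2.6]
opening: 0.269
```

{"fn": "move_arm", "kwargs": {
  "moves": [
    {"gripper":0,"x":0,"y":0,"z":0,"roll":0}
  ]
}}

```text
time_s: 13.82
eef_pos: [0.4812, 0.039, 0.18]
eef_rot: [0.0, -0.387, 0.922, -0.0]
wrist_force: [-0.1, 0.3, -2.1]
opening: 0.269
```

Gripped at the white half. I'm lifting and going to a staging point in front of the reader, turned to about −83.5°.

{"fn": "move_arm", "kwargs": {
  "moves": [
    {"gripper":0,"x":0,"y":0,"z":-3.5,"roll":0},
    {"gripper":0,"x":0,"y":0,"z":-3.5,"roll":0},
    {"gripper":0,"x":3.1,"y":-2.5,"z":0,"roll":0},
    {"gripper":0,"x":3.1,"y":-2.5,"z":0,"roll":0},
    {"gripper":0,"x":0,"y":0,"z":0,"roll":9.75}
  ]
}}

```text
time_s: 14.45
eef_pos: [0.4735, -0.0425, 0.2503]
eef_rot: [0.0, -0.304, 0.953, -0.001]
wrist_force: [-0.7, 0.7, -2.4]
opening: 0.272
```

{"fn": "move_arm", "kwargs": {
  "moves": [
    {"gripper":0,"x":0,"y":0,"z":0,"roll":9.75},
    {"gripper":0,"x":0,"y":0,"z":0,"roll":9.75},
    {"gripper":0,"x":0,"y":0,"z":0,"roll":9.75},
    {"gripper":0,"x":0,"y":0,"z":0,"roll":0}
  ]
}}

```text
time_s: 14.95
eef_pos: [0.4734, -0.0402, 0.2499]
eef_rot: [-0.0, -0.058, 0.998, 0.0]
wrist_force: [0.4, 0.1, -2.4]
opening: 0.27
```

```bash
python3 - <<'E'
from h import *
c=grab('wrist','pics/w8.png');o=ctrl.get_obs();print(o['eef_pos'],o['eef_rot'],o['q'],o['time_s'])
np.savez('w8.npz',M=c['world_from_camera'],fx=c['fx'],fy=c['fy'],cx=c['cx'],cy=c['cy'])
E
```

```text
[ 0.47345759 -0.04024945  0.24989756] [ 4.41991345e-05 -5.89472489e-02  9.98261098e-01 -8.70330902e-06] [-3.35339599e-01  1.68797509e-01  1.97290690e+00  2.12633340e-05
  9.99799948e-01  2.68827868e+00] 15.0
```

View pics/w8.png

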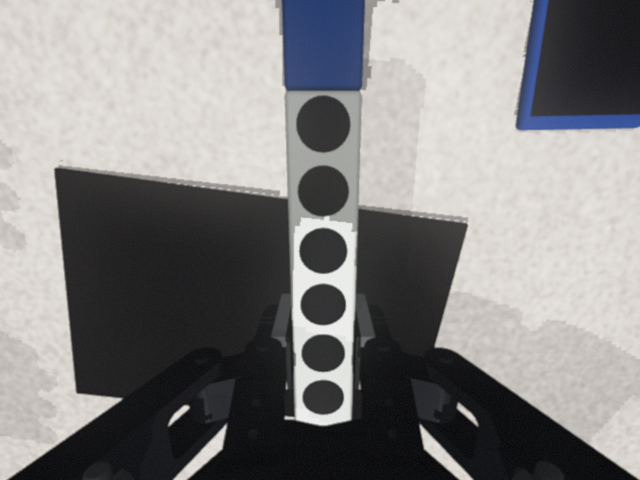

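The carrier sits square in the jaws with marks centred at u = 323, but the reader is out of frame. One view remains, so I'll go higher and sideways to get the reader in full.

{"fn": "move_arm", "kwargs": {
  "moves": [
    {"gripper":0,"x":0,"y":0,"z":-5,"roll":0},
    {"gripper":0,"x":-2.5,"y":-3,"z":-5,"roll":0},
    {"gripper":0,"x":-2.5,"y":-3,"z":-5,"roll":0},
    {"gripper":0,"x":-2.5,"y":-3,"z":0,"roll":0},
    {"gripper":0,"x":0,"y":0,"z":0,"roll":0}
  ]
}}

```text
time_s: 15.62
eef_pos: [0.5586, -0.1221, 0.3988]
eef_rot: [0.001, -0.058, 0.998, -0.0]
wrist_force: [-1.1, 0.1, -2.4]
opening: 0.27
```

```bash
python3 - <<'E'
from h import *
c=grab('wrist','pics/w9.png');o=ctrl.get_obs();print(o['eef_pos'],o['eef_rot'],o['time_s'])
np.savez('w9.npz',world_from_camera=c['world_from_camera'],fx=c['fx'],fy=c['fy'],cx=c['cx'],cy=c['cy'])
for n,P in dict(end=(.488,-.158,.012),mouth=(.497,-.25,.012),pin=(.5096,-.319,.06)).items(): print(n,proj(c,P))
hsv=cv2.cvtColor(c['img'],cv2.COLOR_RGB2HSV)
for n,lo,hi in(('red',(0,120,60),(8,255,255)),('green',(50,80,40),(85,255,255))):
    k,l,st,ce=cv2.connectedComponentsWithStats(cv2.inRange(hsv,np.array(lo),np.array(hi)))
    for i in range(1,k):
        if st[i,4]>8: print(n,st[i],ce[i],ray(c,*ce[i],.052))
u,v=map(int,proj(c,(.497,-.25,.012)));u0=max(0,min(440,u-100));v0=max(0,min(330,v-75))
print(u0,v0);cv2.imwrite('pics/w9c.png',cv2.resize(c['img'][v0:v0+150,u0:u0+200],None,fx=4,fy=4,interpolation=2)[:,:,::-1])
E
```

```text
[ 0.55757678 -0.12090543  0.39779206] [-5.16849071e-04 -5.79668296e-02  9.98318322e-01  3.26879035e-04] 15.675
end (np.float64(396.5584556138846), np.float64(183.82948165031252))
mouth (np.float64(404.8486340476363), np.float64(84.26403047259382))
pin (np.float64(420.0560195714821), np.float64(-27.073650962772007))
304 9
```

```bash
python3 - <<'E'
import cv2,numpy as np
im=cv2.imread('pics/w9.png')
def cr(u0,v0):
    a=cv2.resize(im[v0:v0+145,u0:u0+98],None,fx=4,fy=4,interpolation=cv2.INTER_CUBIC)
    for k in range(0,145,20): cv2.line(a,(0,4*k),(8,4*k),(0,0,255),1); cv2.putText(a,str(v0+k),(10,4*k+10),0,.35,(0,0,255))
    for k in range(0,98,20): cv2.line(a,(4*k,572),(4*k,580),(0,0,255),1); cv2.putText(a,str(u0+k),(4*k,568),0,.35,(0,0,255))
    return a
cv2.imwrite('pics/w9c.png',np.hstack([cr(358,0),cr(350,100)]))
E
```

```text
(no output)
```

View pics/w9c.png

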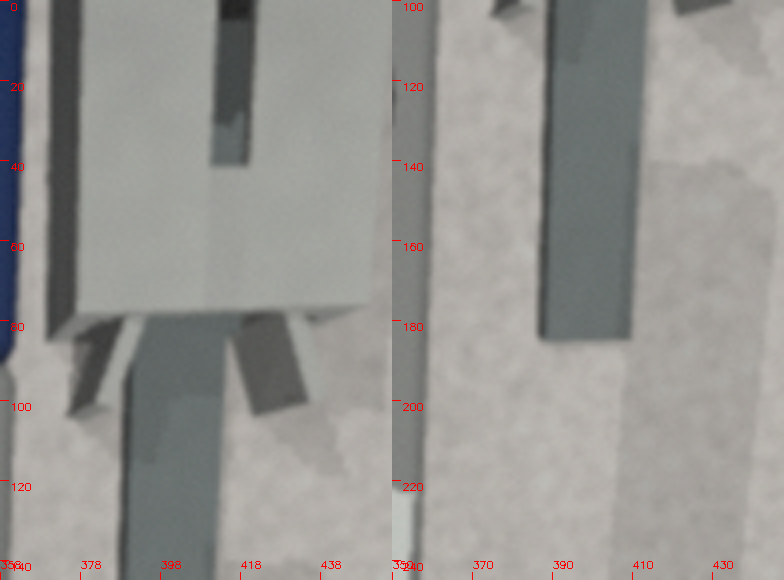

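The view shows the lane (end edge at v≈184.5, u 388–410; u 390–413.5 at v=105), the hood front edge from (378,79) to (450,76), and the slot's near end at (415.6,41). I'm converting these to positions.

```bash
python3 - <<'E'
from h import *
c=dict(np.load('w9.npz'))
L=[ray(c,(a+b)/2,v,.012)[:2] for a,b,v in((388.5,409.75,184.5),(390.4,413.6,107))]
print('lane',L,'width',np.linalg.norm(ray(c,388.5,184.5,.012)-ray(c,409.75,184.5,.012)))
d=L[1]-L[0];print('lane deg',np.degrees(np.arctan2(d[1],d[0])))
A,B=ray(c,378,79,.052),ray(c,450.5,76.3,.052);print('hood',A,B,'mid',(A+B)/2,np.degrees(np.arctan2(*(B-A)[[1,0]])))
s=ray(c,415.6,41,.052);print('slot',s); d=s-(A+B)/2;print(np.degrees(np.arctan2(d[1],d[0])))
d=((A+B)/2)[:2]-L[0];print('end->mouth',np.linalg.norm(d),np.degrees(np.arctan2(d[1],d[0])))
o=ctrl.get_obs();print(o['eef_pos'],2*np.degrees(np.arctan2(o['eef_rot'][2],o['eef_rot'][1])))
t=grab('top');hsv=cv2.cvtColor(t['img'],cv2.COLOR_RGB2HSV)
for n,lo,hi,z in(('red',(0,120,60),(8,255,255),.06),('green',(45,80,40),(85,255,255),.052)):
    k,l,st,ce=cv2.connectedComponentsWithStats(cv2.inRange(hsv,np.array(lo),np.array(hi)))
    for i in range(1,k):
        if st[i,4]>3 and 450<ce[i][0]<530: print(n,st[i],ce[i],ray(t,*ce[i],z))
E
```

```text
lane [array([ 0.48529391, -0.15763192]), array([ 0.49597595, -0.23022514])] width 0.02153719291782821
lane deg -81.62904123181121
hood [ 0.52769714 -0.24597074  0.052     ] [ 0.46892736 -0.25481596  0.052     ] mid [ 0.49831225 -0.25039335  0.052     ] -171.4408607847955
slot [ 0.50243032 -0.27675153  0.052     ]
-81.12018823282763
end->mouth 0.09367048583474037 -82.01116236902912
[ 0.55757678 -0.12090543  0.39779206] 186.64623622727188
red [487 256   7   4  21] [490.04761905 257.80952381] [ 0.50964223 -0.31916449  0.06      ]
```

```bash
python3 - <<'E'
from h import *
c=grab('wrist');o=ctrl.get_obs();p=np.array(o['eef_pos']);th=2*np.arctan2(o['eef_rot'][2],o['eef_rot'][1]);tx=np.array([np.cos(th),np.sin(th)]);ty=np.array([np.sin(th),-np.cos(th)])
z=p[2]-.147; f=lambda u,v:(lambda q:(round(q@tx*1e3,1),round(q@ty*1e3,1)))(ray(c,u,v,z)[:2]-p[:2])
hsv=cv2.cvtColor(c['img'],cv2.COLOR_RGB2HSV);m=cv2.inRange(hsv,np.array((105,120,40)),np.array((130,255,255)))
for v in(5,25,45,65,80):
    us=np.where(m[v,250:372])[0]+250
    if len(us)>20: print(v,us.min(),us.max(),f(us.min()-.5,v),f(us.max()+.5,v))
g=c['img'].astype(int).sum(2)
for v in(90,130,170,210,250): print(v,''.join('%4d'%(x) for x in g[v,270:376:3]//3))
print(np.degrees(th))
E
```

```text
5 283 362 (np.float64(-11.4), np.float64(-114.0)) (np.float64(11.2), np.float64(-114.0))
25 284 362 (np.float64(-11.3), np.float64(-109.1)) (np.float64(11.4), np.float64(-109.1))
45 285 361 (np.float64(-11.2), np.float64(-104.0)) (np.float64(11.3), np.float64(-104.0))
65 287 361 (np.float64(-10.8), np.float64(-98.7)) (np.float64(11.5), np.float64(-98.7))
80 286 360 (np.float64(-11.2), np.float64(-94.6)) (np.float64(11.3), np.float64(-94.6))
90  168 168 178 178 169 160  67  70  70  66  68  69  69  68  67  67  66  65  64  63  64  67  65  66  65  64  66  65  67  62 141 174 179 178 168 103
130  175 177 175 171 173 142 120 130 129  65  44  42  42  41  41  43  38  37  39  38  40  39  37  38  40  39  45 126 129 123 126 176 177 174 174 170
170  175 176 179 179 173 167 113 128 129 129 128 130 124  54  42  43  40  41  42  41  41  40  50 115 127 127 127 128 128 117 166 171 172 175 174 171
210  168 175 177 174 170 170 125 124 130 129 130 128  98  42  41  43  42  41  40  43  41  41  40  80 127 128 130 127 127 119 173 178 180 177 178 169
250   46  48  44  45  44  44  46 127 191 187  55  44  43  43  43  41  44  44  43  45  41  43  44  42  47  42 174 193 124 109 114 147 174 165 171 172
186.65519138171317
```

The carrier is centred and parallel in the jaws, with the grasp at carrier x = −52 mm. The reader axis is −81.6° with its mouth at (0.499, −0.251). I'm going in front of the lane.

{"fn": "move_arm", "kwargs": {
  "moves": [
    {"gripper":0,"x":4,"y":3,"z":0,"roll":0},
    {"gripper":0,"x":3.88,"y":2.95,"z":0,"roll":0},
    {"gripper":0,"x":0,"y":0,"z":0,"roll":-1.75},
    {"gripper":0,"x":0,"y":0,"z":5,"roll":0},
    {"gripper":0,"x":0,"y":0,"z":5,"roll":0}
  ]
}}

```text
time_s: 16.4
eef_pos: [0.4726, -0.0699, 0.2981]
eef_rot: [0.001, -0.073, 0.997, -0.001]
wrist_force: [0.4, -0.1, -1.8]
opening: 0.266
```

{"fn": "move_arm", "kwargs": {
  "moves": [
    {"gripper":0,"x":0,"y":0,"z":5,"roll":0},
    {"gripper":0,"x":0,"y":0,"z":3,"roll":0},
    {"gripper":0,"x":0,"y":0,"z":1.5,"roll":0},
    {"gripper":0,"x":0,"y":0,"z":0,"roll":0}
  ]
}}

```text
time_s: 16.9
eef_pos: [0.4723, -0.07, 0.2029]
eef_rot: [-0.001, -0.073, 0.997, 0.0]
wrist_force: [0.7, -0.0, -2.2]
opening: 0.265
```

```bash
cat > st.py <<'E'
from h import *
def st():
    o=ctrl.get_obs();p=np.array(o['eef_pos']);th=2*np.arctan2(o['eef_rot'][2],o['eef_rot'][1]);d=np.array([.1461,-.9893]);r=p[:2]-[.499,-.251]
    print('t',o['time_s'],'p',p.round(4),'th',np.degrees(th).round(2),'along',(r@d*1e3).round(1),'left',(d[0]*r[1]-d[1]*r[0]).round(4)*1e3,'F',np.round(o['wrist_force'],1),'T',np.round(o['torque'],2))
st()
E
python3 st.py
```

```text
t 16.9 p [ 0.4723 -0.07    0.2029] th 188.35 along -182.9 left -0.0 F [ 0.7 -0.  -2.2] T [ 0.12 -0.01 -0.03]
```

{"fn": "move_arm", "kwargs": {
  "moves": [
    {"gripper":0,"x":0,"y":0,"z":0.8,"roll":0},
    {"gripper":0,"x":0,"y":0,"z":0.4,"roll":0},
    {"gripper":0,"x":0,"y":0,"z":0,"roll":0}
  ]
}}

```text
time_s: 17.27
eef_pos: [0.4724, -0.0703, 0.1916]
eef_rot: [0.0, -0.072, 0.997, -0.0]
wrist_force: [-0.1, 0.1, -1.8]
opening: 0.267
```

```bash
python3 st.py
```

```text
t 17.275 p [ 0.4724 -0.0703  0.1916] th 188.31 along -182.7 left 0.1 F [-0.1  0.1 -1.8] T [ 0.07 -0.03 -0.01]
```

{"fn": "move_arm", "kwargs": {
  "moves": [
    {"gripper":0,"x":0,"y":0,"z":0.15,"roll":0},
    {"gripper":0,"x":0,"y":-1.2,"z":0,"roll":0},
    {"gripper":0,"x":0,"y":-1.2,"z":0,"roll":0},
    {"gripper":0,"x":0,"y":-1.2,"z":0,"roll":0},
    {"gripper":0,"x":0,"y":0,"z":0,"roll":0}
  ]
}}

```text
time_s: 17.9
eef_pos: [0.4779, -0.1072, 0.1901]
eef_rot: [0.0, -0.072, 0.997, -0.0]
wrist_force: [-0.3, 0.7, -2.0]
opening: 0.273
```

```bash
python3 st.py
```

```text
t 17.9 p [ 0.4779 -0.1072  0.1901] th 188.2 along -145.4 left 0.1 F [-0.3  0.7 -2. ] T [0.09 0.01 0.04]
```

Free so far; the tip is at the mouth. Continuing gently.

{"fn": "move_arm", "kwargs": {
  "moves": [
    {"gripper":0,"x":0,"y":-1.0,"z":0,"roll":0},
    {"gripper":0,"x":0,"y":-1.0,"z":0,"roll":0},
    {"gripper":0,"x":0,"y":0,"z":0,"roll":0}
  ]
}}

```text
time_s: 18.27
eef_pos: [0.4807, -0.1264, 0.19]
eef_rot: [0.0, -0.072, 0.997, -0.0]
wrist_force: [0.1, 0.4, -1.5]
opening: 0.267
```

```bash
python3 st.py
```

```text
t 18.275 p [ 0.4807 -0.1264  0.19  ] th 188.25 along -125.9 left 0.1 F [ 0.1  0.4 -1.5] T [0.08 0.02 0.02]
```

{"fn": "move_arm", "kwargs": {
  "moves": [
    {"gripper":0,"x":0,"y":-1.0,"z":0,"roll":0},
    {"gripper":0,"x":0,"y":-1.0,"z":0,"roll":0},
    {"gripper":0,"x":0,"y":-1.0,"z":0,"roll":0},
    {"gripper":0,"x":0,"y":-0.8,"z":0,"roll":0},
    {"gripper":0,"x":0,"y":0,"z":0,"roll":0}
  ]
}}

```text
time_s: 18.9
eef_pos: [0.4861, -0.164, 0.1899]
eef_rot: [0.0, -0.072, 0.997, -0.0]
wrist_force: [1.1, -0.0, -2.2]
opening: 0.27
```

```bash
python3 st.py
```

```text
t 18.9 p [ 0.4861 -0.164   0.1899] th 188.25 along -88.0 left -0.1 F [ 1.1 -0.  -2.2] T [ 0.1  -0.02  0.05]
```

{"fn": "move_arm", "kwargs": {
  "moves": [
    {"gripper":0,"x":0,"y":-0.5,"z":0.1,"roll":0},
    {"gripper":0,"x":0,"y":-0.5,"z":0,"roll":0},
    {"gripper":0,"x":0,"y":-0.5,"z":0,"roll":0},
    {"gripper":0,"x":0,"y":-0.5,"z":0,"roll":0},
    {"gripper":0,"x":0,"y":0,"z":0,"roll":0}
  ]
}}

```text
time_s: 19.52
eef_pos: [0.4889, -0.1834, 0.1888]
eef_rot: [-0.0, -0.072, 0.997, -0.0]
wrist_force: [-0.5, 1.4, -2.1]
opening: 0.271
```

```bash
python3 st.py
```

```text
t 19.525 p [ 0.4889 -0.1834  0.1888] th 188.29 along -68.4 left -0.1 F [-0.5  1.4 -2.1] T [0.27 0.05 0.04]
```

{"fn": "move_arm", "kwargs": {
  "moves": [
    {"gripper":0,"x":0,"y":-0.4,"z":0,"roll":0},
    {"gripper":0,"x":0,"y":-0.4,"z":0,"roll":0},
    {"gripper":0,"x":0,"y":-0.4,"z":0,"roll":0},
    {"gripper":0,"x":0,"y":0,"z":0,"roll":0}
  ]
}}

```text
time_s: 20.02
eef_pos: [0.4907, -0.1955, 0.189]
eef_rot: [0.0, -0.072, 0.997, -0.0]
wrist_force: [-0.4, 0.2, -1.8]
opening: 0.266
```

```bash
python3 st.py
```

```text
t 20.025 p [ 0.4907 -0.1955  0.189 ] th 188.29 along -56.2 left -0.1 F [-0.4  0.2 -1.8] T [ 0.24  0.04 -0.03]
```

{"fn": "move_arm", "kwargs": {
  "moves": [
    {"gripper":0,"x":0,"y":-0.2,"z":0,"roll":0},
    {"gripper":0,"x":0,"y":-0.2,"z":0,"roll":0},
    {"gripper":0,"x":0,"y":0,"z":0,"roll":0}
  ]
}}

```text
time_s: 20.4
eef_pos: [0.4912, -0.1991, 0.189]
eef_rot: [0.0, -0.072, 0.997, -0.0]
wrist_force: [-0.7, 2.0, -1.9]
opening: 0.269
```

```bash
cat >> st.py <<'E'
t=grab('top');hsv=cv2.cvtColor(t['img'],cv2.COLOR_RGB2HSV)
for n,lo,hi,z in(('red',(0,110,50),(8,255,255),.06),('green',(40,50,30),(90,255,255),.052)):
    k,l,s,ce=cv2.connectedComponentsWithStats(cv2.inRange(hsv,np.array(lo),np.array(hi)))
    for i in range(1,k):
        if s[i,4]>2 and 450<ce[i][0]<530 and 230<ce[i][1]<290: print(n,s[i],ce[i],((ray(t,*ce[i],z)[:2]-[.499,-.251])@[.1461,-.9893]).round(4))
E
python3 st.py
```

```text
t 20.4 p [ 0.4912 -0.1991  0.189 ] th 188.3 along -52.5 left -0.1 F [-0.7  2.  -1.9] T [ 0.37  0.09 -0.02]
```

{"fn": "move_arm", "kwargs": {
  "moves": [
    {"gripper":0,"x":0,"y":-0.15,"z":0,"roll":0},
    {"gripper":0,"x":0,"y":0,"z":0,"roll":0}
  ]
}}

```text
time_s: 20.7
eef_pos: [0.4914, -0.2003, 0.1889]
eef_rot: [-0.0, -0.072, 0.997, 0.0]
wrist_force: [-0.8, 3.9, -1.9]
opening: 0.269
```

{"fn": "move_arm", "kwargs": {
  "moves": [
    {"gripper":0,"x":0,"y":-0.15,"z":0,"roll":0},
    {"gripper":0,"x":0,"y":0,"z":0,"roll":0}
  ]
}}

```text
time_s: 20.95
eef_pos: [0.4914, -0.2007, 0.1886]
eef_rot: [-0.0, -0.073, 0.997, 0.001]
wrist_force: [-0.2, 10.2, 1.0]
opening: 0.267
```

```bash
python3 st.py; python3 -c "
from h import *
c=grab('scene','pics/sc9.png');hsv=cv2.cvtColor(c['img'],cv2.COLOR_RGB2HSV)
for n,lo,hi in(('red',(0,110,50),(8,255,255)),('green',(40,50,30),(90,255,255))):
    k,l,s,ce=cv2.connectedComponentsWithStats(cv2.inRange(hsv,np.array(lo),np.array(hi)))
    for i in range(1,k):
        if s[i,4]>2 and ce[i][0]<260 and ce[i][1]>330: print(n,s[i],ce[i],ray(c,*ce[i],.052))
"
```

```text
t 20.95 p [ 0.4914 -0.2007  0.1886] th 188.32 along -50.9 left -0.2 F [-0.2 10.2  1. ] T [1.24 0.12 0.05]
red [169 398   7   9  37] [171.83783784 401.81081081] [ 0.50902747 -0.34645724  0.052     ]
green [165 398   3   3   6] [166.         398.83333333] [ 0.49820365 -0.34857389  0.052     ]
green [177 405   6   4  11] [179.54545455 406.72727273] [ 0.52433402 -0.3448226   0.052     ]
```

The force rose to 10 N while the arm stopped advancing: it is against the stop, with the pin (171.8,401.8) level with the green marks. Releasing and withdrawing upward.

{"fn": "move_arm", "kwargs": {
  "moves": [
    {"gripper":35,"x":0,"y":0,"z":0,"roll":0},
    {"gripper":50,"x":0,"y":0,"z":0,"roll":0},
    {"gripper":60,"x":0,"y":0,"z":0,"roll":0},
    {"gripper":60,"x":0,"y":0,"z":-1.5,"roll":0},
    {"gripper":60,"x":0,"y":0,"z":-4,"roll":0}
  ]
}}

```text
time_s: 21.68
eef_pos: [0.4908, -0.2015, 0.2436]
eef_rot: [-0.002, -0.072, 0.997, 0.001]
wrist_force: [0.6, -0.3, -0.0]
opening: 0.599
```

{"fn": "move_arm", "kwargs": {
  "moves": [
    {"gripper":60,"x":0,"y":0,"z":-5,"roll":0},
    {"gripper":80,"x":0,"y":4,"z":-5,"roll":0},
    {"gripper":80,"x":0,"y":5,"z":-4,"roll":0},
    {"gripper":80,"x":0,"y":4,"z":0,"roll":0},
    {"gripper":80,"x":0,"y":0,"z":0,"roll":0}
  ]
}}

```text
time_s: 22.3
eef_pos: [0.4726, -0.0732, 0.3834]
eef_rot: [0.001, -0.074, 0.997, -0.0]
wrist_force: [-0.1, -0.2, 0.3]
opening: 0.793
```

```bash
python3 st.py; python3 - <<'E'
from h import *
d=np.array([.1461,-.9893]);n=np.array([.9893,.1461]);m0=np.array([.499,-.251])
t=grab('top','pics/t9.png');c=grab('scene');w=grab('wrist','pics/w10.png')
for nm,c in(('scene',c),('wrist',w)):
    hsv=cv2.cvtColor(c['img'],cv2.COLOR_RGB2HSV)
    for q,lo,hi,z in(('red',(0,110,50),(8,255,255),.057),('green',(40,50,30),(90,255,255),.052),('white',(0,0,150),(180,40,255),.042)):
        k,l,s,ce=cv2.connectedComponentsWithStats(cv2.inRange(hsv,np.array(lo),np.array(hi)))
        for i in range(1,k):
            r=ray(c,*ce[i],z)[:2]-m0
            if s[i,4]>3 and abs(r@n)<.04 and -.12<r@d<.13: print(nm,q,s[i],ce[i].round(1),'along',(r@d).round(4),'lat',(r@n).round(4))
# dark marks on carrier top in wrist view
g=cv2.cvtColor(w['img'],cv2.COLOR_RGB2GRAY);k,l,s,ce=cv2.connectedComponentsWithStats((g<60).astype(np.uint8))
for i in range(1,k):
    r=ray(w,*ce[i],.042)[:2]-m0
    if 30<s[i,4]<1500 and abs(r@n)<.03 and -.15<r@d<.05: print('mark',s[i],'along',(r@d).round(4),'lat',(r@n).round(4))
E
```

```text
t 22.3 p [ 0.4726 -0.0732  0.3834] th 188.5 along -179.8 left -0.1 F [-0.1 -0.2  0.3] T [ 0.01 -0.02  0.  ]
red [501 254   6   5  21] [503.42857143 256.0952381 ] 0.0962
green [502 249   2   4   5] [502.2 250.8] 0.0982
green [504 260   1   5   5] [504. 262.] 0.0976
scene red [170 399   6   8  35] [172.2 402. ] along 0.0967 lat -0.0015
scene green [165 398   4   3   7] [166.7 399.1] along 0.0963 lat -0.0137
scene green [177 405   6   4  12] [179.4 406.8] along 0.0966 lat 0.0112
scene white [174 407   4   4  10] [175.5 408.7] along 0.1005 lat 0.0039
mark [314   1  19  24 351] along -0.0122 lat -0.0004
mark [314  33  19  22 316] along -0.0332 lat -0.0004
mark [315  64  18  19 255] along -0.054 lat -0.0005
mark [315  92  17  19 117] along -0.0745 lat -0.0006
```

```bash
python3 -c "
from bench import ctrl
print(ctrl.hand_in())"
```

```text
the job is handed in; nothing more can be done
None
```

I finished the job and handed it in at about 22 s of robot time. The blue-ended carrier lies in the reader lane and the red pin is level with the green marks.

**What was done:**
- I tilted the blue end over the lip and drew the carrier out endwise. I laid it flat and upright on the mat, about 10 mm inside the edge, and let go.
- I took it again by the white half and slid it up the lane until the arm stopped advancing against the slide's stop, at about 10 N. I then released it and moved the gripper clear.

**Last checks:**
- **Pin:** in the scene view it is at 96.7 mm against 96.3 and 96.6 mm for the green marks; in the top view, 96.2 mm against 97.6 and 98.2 mm. The 1.4–2 mm gap in the top view is about one pixel there. The pin moved roughly 28 mm in all.
- **Carrier:** it sits 0.5 mm off the lane centre and its marks are evenly spaced. I had used up my picture views, so these final checks are measurements only.
- **Forces:** wrist readings after each move stayed at or below 18.5 N, the highest being when I set the carrier on the mat. With the gripper clear the wrist read zero.
- **Not checked:** I did not measure the orange-ended carrier and the other objects again at the end. No move was aimed at them, and I noticed no contact with them.

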